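# Add the large slotted weight to the load-cell rig

## Robot

A 6-joint arm with a two-finger parallel gripper is mounted at the origin on a cart in front of the work surface, level with it; the furniture and walls round the work are solid. World frame = base frame: x ahead of the robot, y to its left, z up, the work surface at z = 0. Lengths are in m, angles in rad, forces in N, time in s.
With the tool pointing down it reaches from about 0.375 to 0.975 m from the base axis. Payload 3.8 kg.
Tool frame: the origin (TCP) lies on the centre line of the jaws, within the pads' length; the fingertips stand ctrl.finger_overhang ahead of it and the grasp point (between the pads) lies 2 mm behind it (ctrl.finger_overhang is the distance from the TCP to the fingertips, in m); z points along the fingers, y is the line along which they close (so a half turn about z gives the same grasp; the last joint's range is limited). The gripper opens to 85 mm and grips with 20 to 120 N. Pads are 22 mm wide; open, the fingers measure 114 mm over their backs; the gripper's body (76 mm by 85 mm) begins 54 mm behind the grasp point. The pads swing forward as they close: fully open they stand 13 mm farther back than shut.
Start: joints at [-1.285, 0.264, 1.604, -0, 1.274, -0.037], TCP at [0.214, -0.64, 0.248] pointing down, gripper open.
Joint ranges: [-2.63, 2.63], [-0.94, 2.18], [0.31, 2.57], [-1.31, 4.45], [0, 2.66], [-2.55, 2.55]. Speed limits (rad/s): [2.57, 2.57, 3.14, 3.14, 3.14, 3.14].

## Interface

Orientations are given as a unit quaternion [w, x, y, z].
In Python, from workcell import ctrl gives the robot as it stands.
- The arm moves only by the tool jog_arm, never from a script. Its argument "series" is a list of rows, each a list of 7 numbers: the shift along the tool's x, y, z in cm, then the turn, a rotation vector about the tool's x, y, z in degrees, then the closure, from -1 (fully open) to 1 (shut). In form: [[dx, dy, dz, ax, ay, az, jaw], ...]. A call has 1 to 5 rows; each row shifts and turns the commanded pose from where the row before left it, along the tool's axes as they then stand; what a row does not reach is not made up. A row lasts 1/8 s, in which the tool goes at most 62.5 mm and 10.7 degrees, less where a joint would pass 70% of its speed; a pose out of reach is approached as far as the arm can. A call with a gripper value outside its range is refused whole. The fingers move at their own pace and stop on an object; the grip force is fixed at half the most. Time passes only in rows, so rows that do not move let the fingers close. It gives the time, the measured TCP pose, the force, the opening and the grip force at its end, in the units of the state.
- ctrl.get_state(): the state, without advancing time (a new reading comes with each control period).
- ctrl.capture(name): name is "side" or "top" or "wrist"; returns a dict with "image" (384x512x3 uint8, red, green, blue), "mtx" (3x3 intrinsics, pixels), "xyz" and "rotation" of the camera in the world. Camera axes: x right, y down, z forward; pixel columns grow to the right and rows downward; lengths in m; the calibration is good to about 2 mm. A picture is of the moment at which its call begins. There is no depth.
- ctrl.close_job(): hands the job in; it is judged then, once.
The state is a dict: "t": time; "joint_positions": joint angles; "joint_vel": joint speeds; "tau": joint torques, N m; "tool_pos": TCP position; "ee_rot": TCP orientation; "force": force on the tool from outside, world axes, zero at the start; "ft_torque": the same for the moment, N m; "grip_width": finger opening in m; "finger_force": force on a finger pad.
Only numpy, scipy, OpenCV 4.12 (cv2) and the standard library are available. Lean on these libraries where they do the work, as an engineer would, in place of code of your own. Each camera call takes 0.05 s, during which the arm holds its last target. There are 200 camera calls.

## Task

The load cell on the bench is being checked with slotted weights. Pick up the large slotted weight that lies on the bench and slide it sideways onto the stem of the rig, under the stem's cap, until the stem stands in the middle of the weight, then set it flat on the medium weight that is already there, with its slot pointing to the side opposite the medium weight's slot. The medium weight stays on its pan.

Things in the scene. Friction and masses are not known exactly. Their poses are not given: they have to be found in the camera images.
- large_weight: The weight to add: steel disc, 60 mm across, 18 mm high, about 0.3 kg, flat on the bench. An 18 mm wide slot runs from the rim to the middle, ending in a half round about the axis. Origin: on the axis at the underside; z up; x points out of the slot's mouth. Grip it across y to leave the mouth free. Not wanted: a smaller slotted weight (40 mm) and a collar of the same size with a hole but no slot.
- large_slot_mouth (a point): Middle of the open mouth of the large weight's slot: on the rim, 30 mm from the axis, at half height (9 mm); it turns with the weight. The weight's centre of mass lies about 4 mm from its axis, on the side away from this mouth.
- medium_weight: Slotted steel weight already on the rig's pan round the stem: 50 mm across, 18 mm high, about 0.2 kg, loose, slot 18 mm wide. Origin: on its axis at its underside; z up; x points out of its slot's mouth, toward the robot give or take 40 degrees. The large weight goes on its top, so its underside comes to rest 68 mm above the bench.
- stem (a point): Foot of the rig's stem, on its axis at the top of the round pan (68 mm across), 50 mm above the bench. Fixed. The stem is 8 mm thick, upright; its cap, 24 mm across, wider than the slots, spans 58 to 64 mm above the pan: a 40 mm gap between medium weight and cap for the large one's 18 mm. The load-cell bar and base plate run from below the pan away from the robot.

How it is judged:
By the outcome, as a careful person would: the job done as asked, in the order asked, and still so for the second after the job is handed in, with the robot touching nothing.
It also fails if it takes over 35 s, if anything falls off the work surface, if the arm or the gripper's body presses on something with over 40 N, if the wrist force passes 120 N, or if a joint passes its speed limit or range.

## Working session

There is one attempt and no reset: what is moved stays moved. The work goes in short steps, Python scripts to look and compute and a tool call to move; the robot and the scene stay as the last step left them, time stands still between calls to the robot, and variables do not carry over. Pictures are saved under pics/ and viewed, at most 11 in all, crops included, and the job is handed in when it is done.

Besides the shell and the picture viewer there is one more tool, called after "Call:" as a command line: name --pt "numbers of a row" for each row, then --argument value for the rest. jog_arm: Moves the arm, as the interface text tells. Its arguments: {"type":"object","properties":{"series":{"type":"array"}},"required":["series"]}

```bash
mkdir -p pics; ls; python3 - <<'E'
from workcell import ctrl
import cv2,json,numpy as np
s=ctrl.get_state();print(s,ctrl.finger_overhang)
ims=[]
for n in("side","top"):
    c=ctrl.capture(n);np.savez(f"{n}0.npz",**c);cv2.imwrite(f"pics/{n}0.png",c["image"][:,:,::-1]);print(n,c["mtx"],c["xyz"],c["rotation"])
E
```

```text
pics
{'t': 0.0, 'joint_positions': array([-1.28489701e+00,  2.64761579e-01,  1.60539967e+00,  1.74105705e-05,
        1.27370346e+00, -3.69304580e-02]), 'joint_vel': array([-1.18758960e-03, -4.97348060e-05,  1.08734671e-03, -1.11615277e-04,
       -7.53863448e-04,  1.77490224e-03]), 'tau': array([ 1.59888710e-03, -5.15110946e+01, -3.67316043e+01, -1.07273095e-04,
        1.31310974e-02,  2.74225255e-05]), 'tool_pos': array([ 0.21392924, -0.63945735,  0.24694245]), 'ee_rot': array([-1.12826655e-03,  9.87000652e-01,  1.60712235e-01, -1.32795730e-04]), 'force': array([-1.32558602,  0.67170356,  0.14146997]), 'ft_torque': array([-0.03339938, -0.03250116,  0.01881489]), 'finger_force': 0.0, 'grip_width': 0.08505077147315784} 0.017
side [[365.33083178   0.         249.26554655]
 [  0.         365.33083178 189.37550025]
 [  0.           0.           1.        ]] [0.48761083 0.73333493 0.47829147] [ 0.0066679   0.00634583  0.85866444 -0.51245551]
top [[498.60185848   0.         260.73153144]
 [  0.         498.60185848 195.36234191]
 [  0.           0.           1.        ]] [ 0.34540342 -0.02245526  1.29394574] [-0.04125818  0.70744059 -0.70399593  0.04706699]
```

View pics/top0.png

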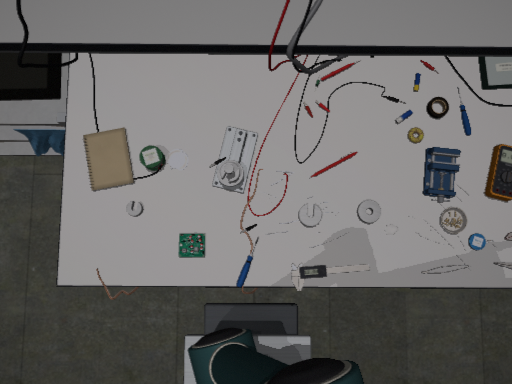

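View pics/side0.png

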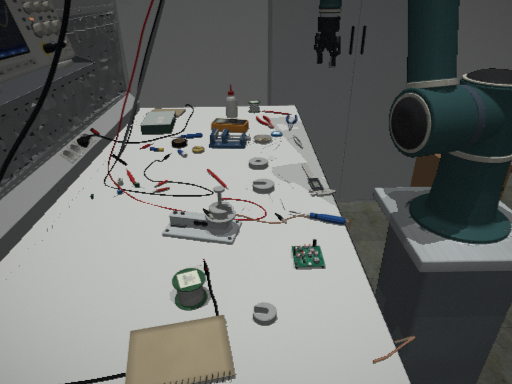

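The top view shows the large weight at about (310,214) with its slot pointing up the image. The collar is at (369,210), the small weight at (135,208) and the rig's pan at about (230,176). Next I'll measure them in enlarged crops.

```bash
cat > h.py <<'E'
import numpy as np,cv2
from scipy.spatial.transform import Rotation as R
def rot(q): return R.from_quat([q[1],q[2],q[3],q[0]]).as_matrix()
def ray(c,u,v):
    d=rot(c["rotation"])@np.linalg.inv(c["mtx"])@np.array([u,v,1.]); return np.array(c["xyz"]),d
def plane(c,u,v,z):
    o,d=ray(c,u,v); return o+d*(z-o[2])/d[2]
def proj(c,p):
    q=c["mtx"]@rot(c["rotation"]).T@(np.array(p)-c["xyz"]); return q[:2]/q[2]
E
python3 - <<'E'
from h import *
c=dict(np.load("top0.npz"));s=dict(np.load("side0.npz"))
a=c["image"][190:240,285:335,::-1];b=c["image"][150:200,205:255,::-1];d=s["image"][180:250,165:245,::-1]
f=lambda i:cv2.resize(i,(400,400*i.shape[0]//i.shape[1]),interpolation=cv2.INTER_CUBIC)
cv2.imwrite("pics/crop0.png",np.hstack([f(a),f(b)]))
print("large",plane(c,310,214,.018),"coll",plane(c,369,210,.018),"pan",plane(c,230,175,.068))
print("side: large top",plane(s,263,184,.018),"cap",plane(s,220,191,.114))
E
```

```text
large [ 0.45817441 -0.1594092   0.018     ] coll [ 0.46928034 -0.31152189  0.018     ] pan [0.5501465  0.04452446 0.068     ]
side: large top [ 0.45486002 -0.14955955  0.018     ] cap [0.55259522 0.062755   0.114     ]
```

View pics/crop0.png

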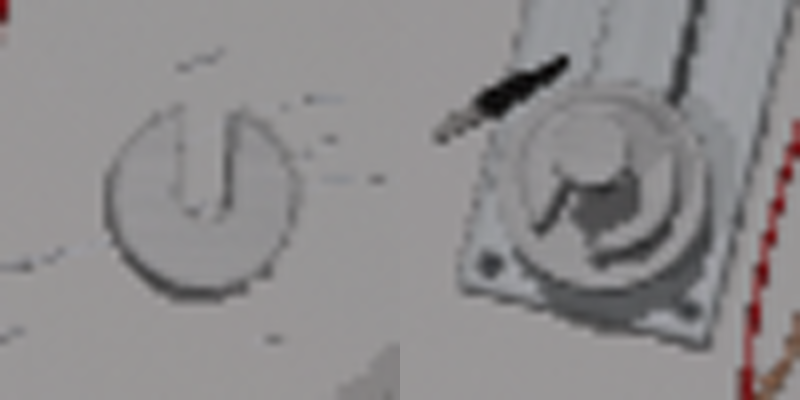

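Call:
jog_arm --pt "4 -4 0 0 0 0 -1" --pt "4 -4 0 0 0 0 -1" --pt "4 -4 0 0 0 0 -1" --pt "4 -4 0 0 0 0 -1" --pt "4 -4 0 0 0 0 -1"

```text
t: 0.72
tool_pos: [0.3407, -0.3851, 0.2478]
ee_rot: [-0.0, 0.987, 0.16, 0.0]
force: [1.4, -0.6, -1.1]
grip_width: 0.0852
finger_force: 0.0
```

Call:
jog_arm --pt "4 -4 0 0 0 0 -1" --pt "4 -4 0 0 0 0 -1" --pt "4 -4 0 0 0 0 -1" --pt "4 -4 0 0 0 9 -1" --pt "0 0 0 0 0 9 -1"

```text
t: 1.35
tool_pos: [0.4423, -0.181, 0.2479]
ee_rot: [-0.001, 1.0, 0.005, -0.0]
force: [-0.6, -1.4, 0.4]
grip_width: 0.0856
finger_force: 0.0
```

```bash
python3 - <<'E'
from workcell import ctrl
from h import *
c=ctrl.capture("wrist");np.savez("w1.npz",**c);cv2.imwrite("pics/w1.png",c["image"][:,:,::-1])
s=ctrl.get_state();print(s["t"],s["tool_pos"],rot(s["ee_rot"]),c["xyz"],rot(c["rotation"]),proj(c,[.458,-.158,.018]))
E
```

```text
1.4 [ 0.44172364 -0.18238288  0.24782924] [[ 9.99993061e-01  3.66209435e-03 -6.83926019e-04]
 [ 3.66242632e-03 -9.99993176e-01  4.84764870e-04]
 [-6.82146097e-04 -4.87266335e-04 -9.99999649e-01]] [ 0.52275523 -0.18105185  0.37260231] [[ 0.00959903 -0.95061315 -0.31022973]
 [-0.99995179 -0.00976704 -0.00101183]
 [-0.00206817  0.31022449 -0.95066108]] [236.21158912 144.44082283]
```

View pics/w1.png

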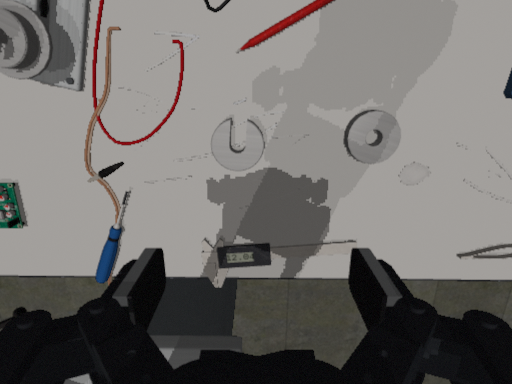

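The wrist view has the large weight at about (238,144), slot pointing up the image (+x), and the collar at (373,137). I'll refine the centre and slot angle.

```bash
python3 - <<'E'
from h import *
c=dict(np.load("w1.npz"));x0,y0=200,105
g=cv2.resize(c["image"][y0:y0+80,x0:x0+80],None,fx=7,fy=7,interpolation=cv2.INTER_CUBIC)
gr=cv2.cvtColor(g,cv2.COLOR_RGB2GRAY)
h=cv2.HoughCircles(cv2.GaussianBlur(gr,(7,7),0),cv2.HOUGH_GRADIENT,1,200,param1=60,param2=15,minRadius=160,maxRadius=210)
print(h)
for q in h[0]:
    print(plane(c,x0+(q[0]+.5)/7-.5,y0+(q[1]+.5)/7-.5,.018))
    cv2.circle(g,(int(q[0]),int(q[1])),int(q[2]),(255,0,0),1)
    cv2.circle(g,(int(q[0]),int(q[1])),3,(255,0,0),-1)
cv2.imwrite("pics/w1c.png",g[:,:,::-1])
E
```

```text
[[[261.5 273.5 190.2]]]
[ 0.4589047  -0.15880922  0.018     ]
```

View pics/w1c.png

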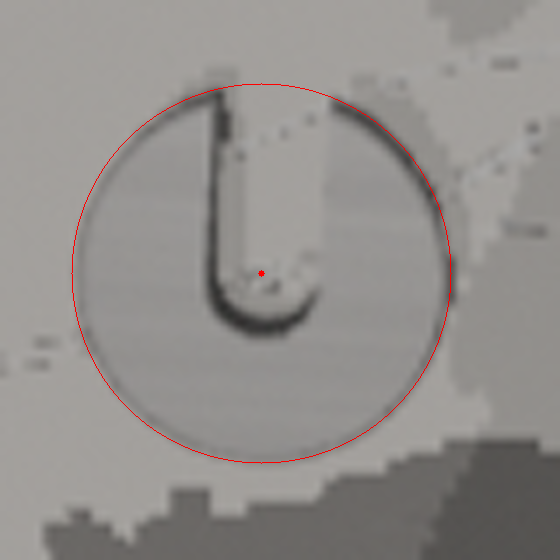

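Call:
jog_arm --pt "1.7 -2.37 4 0 0 2.4 -0.65" --pt "0 0 5.5 0 0 0 -0.65" --pt "0 0 5.5 0 0 0 -0.65" --pt "0 0 5 0 0 0 -0.65" --pt "0 0 0 0 0 0 -0.65"

```text
t: 2.02
tool_pos: [0.4534, -0.1594, 0.044]
ee_rot: [-0.002, 1.0, -0.016, -0.005]
force: [-0.9, 0.6, -0.1]
grip_width: 0.0704
finger_force: 0.0
```

```bash
python3 - <<'E'
from workcell import ctrl
from h import *
w=dict(np.load("w1.npz"))
P=lambda a,b:plane(w,200+(a+.5)/7-.5,105+(b+.5)/7-.5,.018)
for (a,b) in [((217,92),(209,280)),((333,102),(323,280)),((333,100),(217,92))]:
    d=P(*a)-P(*b);print("slot edge yaw",np.degrees(np.arctan2(d[1],d[0])),np.linalg.norm(d))
c=ctrl.capture("side")
s=ctrl.get_state();print(s["t"],s["tool_pos"],s["ee_rot"],s["grip_width"])
t=s["tool_pos"];g=c["image"]
for p in(t,t-[0,0,.017],t*[1,1,0]+[0,0,.018],t*[1,1,0]):
    print(proj(c,p))
u,v=proj(c,t).astype(int);print(u,v)
k=cv2.resize(g[v-35:v+40,u-45:u+45],None,fx=8,fy=8,interpolation=cv2.INTER_CUBIC)
cv2.imwrite("pics/s2.png",k[:,:,::-1])
E
```

```text
slot edge yaw -3.3834543311010865 0.02950637697460186
slot edge yaw -3.2538755242267343 0.027967686091764456
slot edge yaw -93.31667036184999 0.018063033129682105
2.075 [ 0.45605866 -0.16042175  0.04680921] [-9.25557105e-04  9.99865950e-01 -1.61666922e-02 -2.42129948e-03] 0.07052965639880403
[262.40836205 172.74233611]
[262.41381763 178.34528654]
[262.41755583 182.18446669]
[262.42317416 187.95457392]
262 172
```

View pics/s2.png

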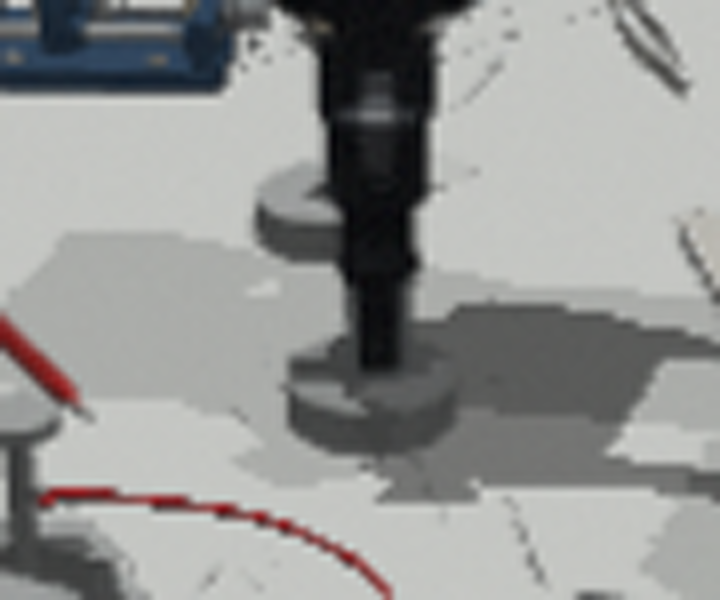

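```bash
python3 - <<'E'
from workcell import ctrl
from h import *
c=ctrl.capture("side")
s=ctrl.get_state();t=s["tool_pos"];print(t,s["ee_rot"])
for dy in(.035,.042):
  for z in(.01,.02,.03,.04): print(dy,z,proj(c,[t[0],t[1]+dy,z]))
E
```

```text
[ 0.45820622 -0.16122984  0.04887021] [-4.34696893e-05  9.99867887e-01 -1.62537798e-02 -1.45626896e-04]
0.035 0.01 [262.07475894 190.69217184]
0.035 0.02 [262.06984004 187.39775962]
0.035 0.03 [262.06487296 184.07107668]
0.035 0.04 [262.05985698 180.71164653]
0.042 0.01 [262.16659203 191.94876377]
0.042 0.02 [262.16209225 188.63954247]
0.042 0.03 [262.15754811 185.29769801]
0.042 0.04 [262.15295895 181.92274559]
```

Call:
jog_arm --pt "0.05 -0.25 1.5 0 0 1.4 -0.65" --pt "0 0 0.5 0 0 0 -0.65" --pt "0 0 0 0 0 0 -0.65" --pt "0 0 0 0 0 0 -0.65"

```text
t: 2.62
tool_pos: [0.459, -0.1584, 0.0288]
ee_rot: [0.0, 1.0, -0.029, 0.0]
force: [0.1, 0.1, 0.4]
grip_width: 0.0704
finger_force: 0.0
```

Position and yaw are right (-3.3°). Next I go down the last 11 mm and close.

Call:
jog_arm --pt "0 0 0.6 0 0 0 -0.65" --pt "0 0 0.45 0 0 0 -0.65" --pt "0 0 0 0 0 0 -0.5" --pt "0 0 0 0 0 0 0.5" --pt "0 0 0 0 0 0 0.5"

```text
t: 3.25
tool_pos: [0.4586, -0.1583, 0.018]
ee_rot: [0.0, 1.0, -0.029, -0.0]
force: [-0.8, 0.7, 2.1]
grip_width: 0.0578
finger_force: 65.1
```

Call:
jog_arm --pt "0 0 0 0 0 0 0.5" --pt "0 0 -1 0 0 0 0.5" --pt "0 0 -3 0 0 0 0.5" --pt "0 0 -4 0 0 0 0.5" --pt "0 0 0 0 0 0 0.5"

```text
t: 3.88
tool_pos: [0.4616, -0.1594, 0.1012]
ee_rot: [0.001, 1.0, -0.029, 0.004]
force: [0.6, -0.4, -3.9]
grip_width: 0.0579
finger_force: 65.9
```

Call:
jog_arm --pt "0 0 -4 0 0 0 0.5" --pt "0 0 -4.5 0 0 0 0.5" --pt "-1 -5 0 0 0 0 0.5" --pt "-1 -5.5 0 0 0 0 0.5" --pt "-1 -5.5 0 0 0 0 0.5"

```text
t: 4.5
tool_pos: [0.4364, 0.0045, 0.1811]
ee_rot: [-0.0, 1.0, -0.029, -0.001]
force: [1.2, 0.4, -2.9]
grip_width: 0.0577
finger_force: 66.9
```

Call:
jog_arm --pt "0 0 0 0 0 0 0.5" --pt "0 0 0 0 0 0 0.5"

```text
t: 4.75
tool_pos: [0.437, 0.0033, 0.1815]
ee_rot: [0.0, 1.0, -0.028, -0.001]
force: [0.1, 0.1, -4.4]
grip_width: 0.0574
finger_force: 67.0
```

```bash
python3 - <<'E'
from workcell import ctrl
from h import *
c=ctrl.capture("wrist");np.savez("w3.npz",**c)
s=ctrl.get_state();print(s["t"],s["tool_pos"],s["ee_rot"],s["grip_width"],c["xyz"])
print(proj(c,[.55,.05,.114]),proj(c,[.55,.05,.068]),proj(c,[.526,.05,.068]),proj(c,s["tool_pos"]))
cv2.imwrite("pics/w3.png",c["image"][:,:,::-1])
E
```

```text
4.8 [0.43734507 0.00271297 0.1817465 ] [ 2.26704511e-04  9.99589757e-01 -2.86294487e-02 -7.88549554e-04] 0.057173515614876776 [ 0.5176111  -0.00175815  0.30601881]
[158.06557682  25.74083638] [177.95773221  37.2714987 ] [182.48951904  74.74442648] [256.82740615 272.06955451]
```

View pics/w3.png

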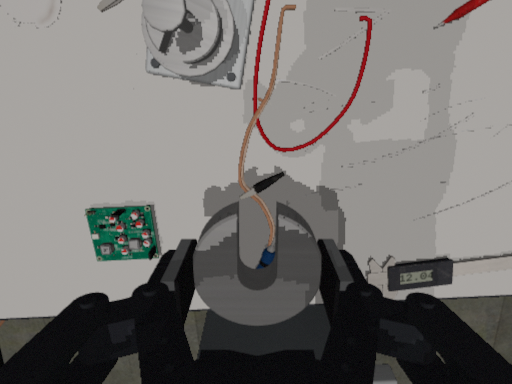

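The weight is held squarely at (258,270), with its slot open toward the stem. The rig is cut off at the top edge, near (185,30), so I'll move nearer for the close look.

Call:
jog_arm --pt "2.1 -2.4 0 0 0 0 0.5" --pt "2.1 -2.4 0 0 0 0 0.5" --pt "0 0 0 0 0 0 0.5" --pt "0 0 0 0 0 0 0.5"

```text
t: 5.3
tool_pos: [0.4821, 0.0474, 0.182]
ee_rot: [0.0, 1.0, -0.029, -0.001]
force: [0.4, 0.6, -3.7]
grip_width: 0.0574
finger_force: 67.0
```

```bash
python3 - <<'E'
from workcell import ctrl
from h import *
c=ctrl.capture("wrist");np.savez("w4.npz",**c)
s=ctrl.get_state();print(s["t"],s["tool_pos"],s["ee_rot"],c["xyz"])
u,v=proj(c,[.548,.05,.085]).astype(int);x0,y0=max(u-70,0),max(v-60,0);print(u,v,x0,y0)
g=cv2.resize(c["image"][y0:y0+120,x0:x0+140],None,fx=5,fy=5,interpolation=cv2.INTER_CUBIC)
cv2.imwrite("pics/w4.png",g[:,:,::-1])
E
```

```text
5.35 [0.48193544 0.04742873 0.1821031 ] [ 2.50695514e-04  9.99565770e-01 -2.94536841e-02 -8.30473406e-04] [0.56269344 0.04213983 0.30662077]
246 106 176 46
```

View pics/w4.png

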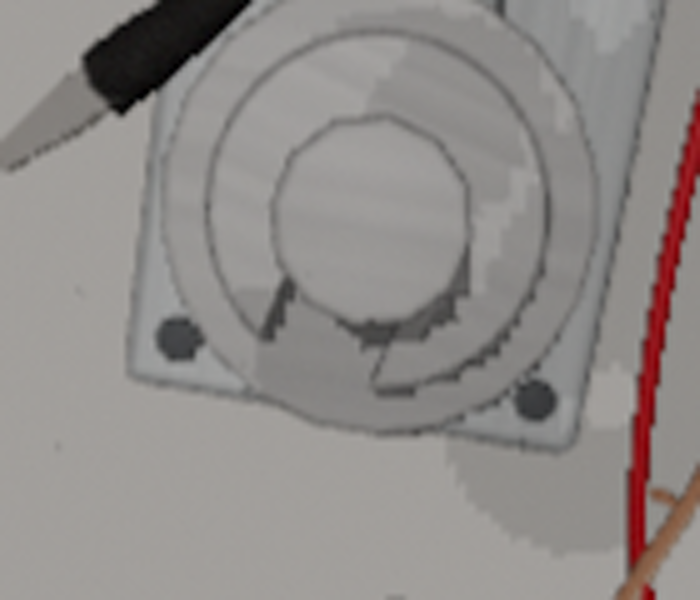

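The close view shows, in crop coordinates, the cap centred near (371,219), the pan near (379,214) and the medium weight near (378,208). The medium weight's slot mouth has corners at about (256,328) and (373,388), pointing down-left. I'll cast these to world points.

```bash
python3 - <<'E'
from h import *
c=dict(np.load("w4.npz"));x0,y0=176,46
P=lambda a,b,z:plane(c,x0+(a+.5)/5-.5,y0+(b+.5)/5-.5,z)
print("pan",P(379,214,.05),"r",np.linalg.norm(P(160,214,.05)-P(598,214,.05))/2)
print("cap",P(371,219,.114),"r",np.linalg.norm(P(272,219,.114)-P(470,219,.114))/2)
m=(P(207,208,.068)+P(548,208,.068))/2
print("med",P(377.5,208,.068),"r",np.linalg.norm(P(207,208,.068)-P(548,208,.068))/2)
print("med top/bot",P(378,31,.068),P(385,392,.068))
A=lambda d:np.degrees(np.arctan2(d[1],d[0]))
l,r=P(256,328,.068),P(373,388,.068)
print("mouth",np.linalg.norm(l-r),A((l+r)/2-P(377.5,208,.068)),A(l-r)+90)
print("edges",A(P(372,385,.068)-P(395,335,.068)),A(P(258,330,.068)-P(285,278,.068)))
t=dict(np.load("top0.npz"));print("top cap",plane(t,205+(592-400)/8,150+145/8,.114))
E
```

```text
pan [0.55903541 0.04648013 0.05      ] r 0.03355052289553653
cap [0.55945337 0.04635202 0.114     ] r 0.011394791855893493
med [0.5601181  0.04633664 0.068     ] r 0.02426113824226651
med top/bot [0.58332345 0.04477408 0.068     ] [0.53424873 0.04689435 0.068     ]
mouth 0.019035723744361646 152.73967220445067 149.71611189494078
edges 151.31976226988166 147.34784380524053
top cap [0.55916735 0.04461146 0.114     ]
```

Call:
jog_arm --pt "1.0 -3.7 0 0 0 0 0.5" --pt "0 0 0 0 0 8.9 0.5" --pt "0 0 0 0 0 8.9 0.5" --pt "0 0 0 0 0 8.8 0.5" --pt "0 0 0 0 0 0 0.5"

```text
t: 5.98
tool_pos: [0.4942, 0.0841, 0.1826]
ee_rot: [0.0, 0.966, -0.258, -0.0]
force: [-0.4, 0.4, -3.8]
grip_width: 0.0578
finger_force: 67.1
```

Call:
jog_arm --pt "0 0 3 0 0 0 0.5" --pt "0 0 3 0 0 0 0.5" --pt "0 0 2.6 0 0 0 0.5" --pt "0 0 0 0 0 0 0.5" --pt "0 0 0 0 0 0 0.5"

```text
t: 6.6
tool_pos: [0.4953, 0.0848, 0.0977]
ee_rot: [-0.0, 0.966, -0.257, 0.001]
force: [0.8, -0.4, -3.4]
grip_width: 0.0573
finger_force: 67.1
```

```bash
cat > go.py <<'E'
from workcell import ctrl
from h import *
s=ctrl.get_state();r=rot(s["ee_rot"]);p=s["tool_pos"]
stem=np.array([.5592,.0462])
d=np.r_[stem,.096]-p
print(s["t"],p,"yaw",np.degrees(np.arctan2(r[1,0],r[0,0])),"tilt",r[:,2],"tool cm to stem",r.T@d*100,s["joint_positions"].round(2),s["force"])
E
python3 go.py
```

```text
6.6 [0.49530449 0.08481156 0.09770998] yaw -29.841475227008733 tilt [ 1.21510854e-03  1.50974834e-04 -9.99999250e-01] tool cm to stem [7.46347931 0.1698656  0.17817863] [0.12 0.09 2.11 0.   0.94 2.21] [ 0.8457318  -0.35753811 -3.37211578]
```

Call:
jog_arm --pt "1.2 0.17 0.15 0 0 0 0.5" --pt "1.4 0 0 0 0 0 0.5" --pt "1.0 0 0 0 0 0 0.5" --pt "0 0 0 0 0 0 0.5" --pt "0 0 0 0 0 0 0.5"

```text
t: 7.22
tool_pos: [0.5248, 0.0655, 0.0951]
ee_rot: [0.0, 0.966, -0.258, -0.0]
force: [-0.2, -0.5, -4.6]
grip_width: 0.0576
finger_force: 67.1
```

```bash
python3 go.py; python3 - <<'E'
from workcell import ctrl
from h import *
c=ctrl.capture("wrist");np.savez("w5.npz",**c)
p=ctrl.get_state()["tool_pos"];u,v=proj(c,p).astype(int);print(u,v,proj(c,p))
cv2.imwrite("pics/w5.png",c["image"][:,:,::-1])
E
```

```text
7.225 [0.52476298 0.06553656 0.09505739] yaw -29.903431415354014 tilt [-8.80756253e-04  8.75904128e-05 -9.99999608e-01] tool cm to stem [ 3.94915843 -0.04056442 -0.09746364] [0.08 0.14 2.06 0.   0.95 2.17] [-0.19574756 -0.47108344 -4.61298553]
256 272 [256.72616274 272.90368041]
```

View pics/w5.png

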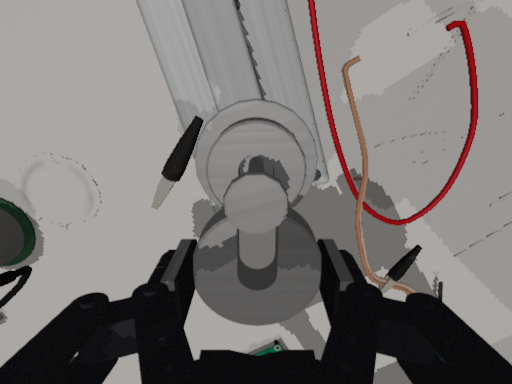

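The cap is at (256,205), on the slot centre line (258), so the fit is aligned. I'll slide the rest of the way.

Call:
jog_arm --pt "1.0 0 0 0 0 0 0.5" --pt "1.0 0 0 0 0 0 0.5" --pt "0 0 0 0 0 0 0.5"

```text
t: 7.65
tool_pos: [0.5436, 0.0552, 0.0956]
ee_rot: [-0.0, 0.966, -0.258, 0.001]
force: [-1.0, -0.7, -3.2]
grip_width: 0.0575
finger_force: 67.1
```

Call:
jog_arm --pt "1.0 0 0 0 0 0 0.5" --pt "0.9 0 0 0 0 0 0.5" --pt "0 0 0 0 0 0 0.5" --pt "0 0 0 0 0 0 0.5"

```text
t: 8.15
tool_pos: [0.5587, 0.0462, 0.0951]
ee_rot: [0.0, 0.966, -0.258, -0.0]
force: [0.4, -0.1, -4.0]
grip_width: 0.0577
finger_force: 67.1
```

```bash
python3 go.py; python3 - <<'E'
from workcell import ctrl
from h import *
c=ctrl.capture("wrist");p=ctrl.get_state()["tool_pos"];print(proj(c,p),proj(c,[.5592,.0462,.114]))
a=c["image"][80:340,160:360,::-1]
s=ctrl.capture("side");u,v=proj(s,p).astype(int);b=cv2.resize(s["image"][v-40:v+40,u-40:u+40,::-1],(520,520),interpolation=cv2.INTER_CUBIC)
cv2.imwrite("pics/c6.png",np.hstack([cv2.resize(a,(280,364)),b[78:442]]))
E
```

```text
8.15 [0.55865701 0.04615733 0.09514447] yaw -29.89698562066352 tilt [-5.95626293e-04  1.06744435e-04 -9.99999817e-01] tool cm to stem [ 0.0448972  -0.03074684 -0.08558449] [0.04 0.19 1.99 0.   0.96 2.13] [ 0.35984541 -0.13590608 -4.0492637 ]
[256.76584795 272.85794506] [255.85570155 298.65532967]
```

View pics/c6.png

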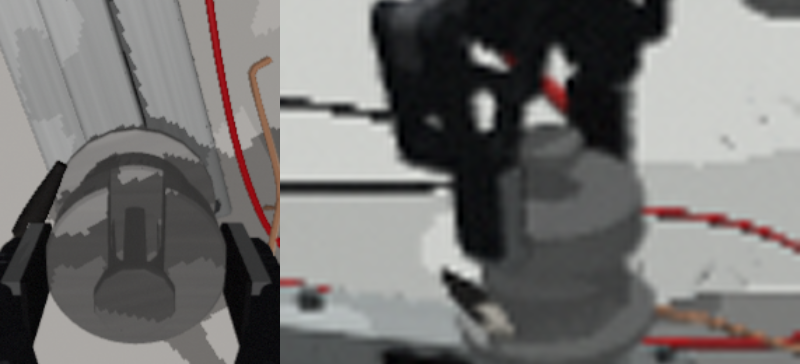

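The stem (dark, centre left picture) stands in the slot under the cap, and no contact force shows. I'll lower it gently.

Call:
jog_arm --pt "0.04 -0.03 0.4 0 0 0 0.5" --pt "0 0 0.3 0 0 0 0.5" --pt "0 0 0 0 0 0 0.5" --pt "0 0 0 0 0 0 0.5"

```text
t: 8.75
tool_pos: [0.5593, 0.0463, 0.0882]
ee_rot: [0.0, 0.966, -0.258, -0.0]
force: [0.7, 0.2, -4.3]
grip_width: 0.0574
finger_force: 67.1
```

Call:
jog_arm --pt "0 0 0.1 0 0 0 0.5" --pt "0 0 0.1 0 0 0 0.5" --pt "0 0 0 0 0 0 0.5" --pt "0 0 0 0 0 0 0.5"

```text
t: 9.25
tool_pos: [0.5593, 0.0462, 0.0863]
ee_rot: [-0.0, 0.966, -0.258, -0.0]
force: [-0.6, -0.6, -4.6]
grip_width: 0.0576
finger_force: 67.1
```

Call:
jog_arm --pt "0 0 0.05 0 0 0 0.5" --pt "0 0 0 0 0 0 0.5" --pt "0 0 0 0 0 0 0.5"

```text
t: 9.62
tool_pos: [0.5595, 0.0462, 0.086]
ee_rot: [-0.0, 0.966, -0.258, 0.0]
force: [-0.7, 0.2, -0.6]
grip_width: 0.0579
finger_force: 67.3
```

Call:
jog_arm --pt "0 0 0.05 0 0 0 0.5" --pt "0 0 0 0 0 0 0.5" --pt "0 0 0 0 0 0 0.5"

```text
t: 10.0
tool_pos: [0.5595, 0.0462, 0.0859]
ee_rot: [-0.0, 0.966, -0.258, 0.0]
force: [-2.8, -1.0, 5.7]
grip_width: 0.0577
finger_force: 68.0
```

It is in contact and its weight is carried. Now I release and withdraw straight up.

Call:
jog_arm --pt "0 0 -0.03 0 0 0 -0.2" --pt "0 0 0 0 0 0 -0.5" --pt "0 0 0 0 0 0 -0.8" --pt "0 0 0 0 0 0 -0.8"

```text
t: 10.5
tool_pos: [0.5595, 0.0463, 0.0854]
ee_rot: [-0.0, 0.966, -0.258, 0.0]
force: [-0.0, -0.8, 0.1]
grip_width: 0.0769
finger_force: 0.0
```

Call:
jog_arm --pt "0 0 -1.5 0 0 0 -0.8" --pt "0 0 -3 0 0 0 -0.8" --pt "0 0 -4 0 0 0 -0.8" --pt "-3 0 -3 0 0 0 -0.8" --pt "0 0 0 0 0 0 -0.8"

```text
t: 11.12
tool_pos: [0.5347, 0.0619, 0.2049]
ee_rot: [-0.001, 0.966, -0.257, 0.003]
force: [0.6, -0.3, -0.3]
grip_width: 0.0766
finger_force: 0.0
```

```bash
python3 - <<'E'
from workcell import ctrl
from h import *
c=ctrl.capture("wrist");np.savez("w7.npz",**c)
u,v=proj(c,[.5592,.0462,.086]).astype(int);x0,y0=max(u-60,0),max(v-60,0);print(u,v,x0,y0,ctrl.get_state()["tool_pos"])
a=cv2.resize(c["image"][y0:y0+120,x0:x0+120,::-1],(400,400),interpolation=cv2.INTER_CUBIC)
s=ctrl.capture("side");np.savez("s7.npz",**s);u,v=proj(s,[.5592,.0462,.086]).astype(int);print(u-30,v-30)
b=cv2.resize(s["image"][v-30:v+30,u-30:u+30,::-1],(400,400),interpolation=cv2.INTER_CUBIC)
cv2.imwrite("pics/c7.png",np.hstack([a,b]))
E
```

```text
259 154 199 94 [0.53426677 0.06150079 0.20294713]
188 168
```

View pics/c7.png

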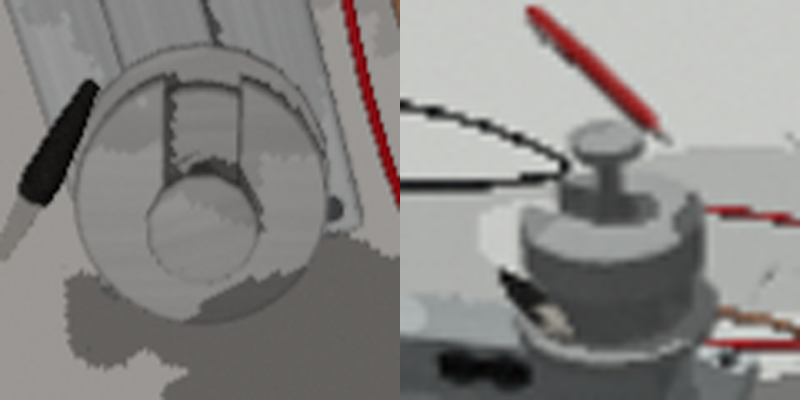

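The large weight lies flat, centred at (201,199) in the crop against a predicted stem position of (200,200). Its slot points away from the robot, opposite the medium weight's slot, and the gripper is clear.

```bash
python3 -c "
from workcell import ctrl
print(ctrl.close_job())"
```

```text
the job is handed in; nothing more can be done
None
```

The large weight is on the stem, centred to about a millimetre in the last wrist image and lying flat on the medium weight, with its slot opposite the medium's; the gripper was clear and the job was handed in at about 11 s, though the medium weight was mostly hidden by then and I did not re-measure it.

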